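Seal the push-top canisters, tallest to shortest

ROBOT

A 7-joint arm with a two-finger parallel gripper is mounted at the origin on the work surface. World frame = base frame: x ahead of the robot, y to its left, z up, the work surface at z = 0. Lengths are in m, angles in degrees, forces in N, time in s.
With the tool pointing down it reaches from about 0.425 to 0.925 m from the base axis. Payload 6.8 kg.
Tool frame: the origin (TCP) lies on the centre line of the jaws, within the pads' length; the fingertips stand 22 mm ahead of it and the grasp point (between the pads) lies 3 mm ahead of it; z points along the fingers, y is the direction in which the jaws open and shut (so a half turn about z gives the same grasp; the last joint's range is limited). The gripper opens to 85 mm and grips with 20 to 120 N. Pads are 22 mm wide; open, the fingers measure 114 mm over their backs; the gripper's body (76 mm by 85 mm) begins 54 mm behind the grasp point. The pads swing forward as they close: fully open they stand 13 mm farther back than shut.
Start: joints at [68.692, 27.33, 1.283, 89.118, -0.659, 63.558, -4.761], TCP at [0.176, -0.652, 0.253] pointing down, gripper open.
Joint ranges: [-169.35, 169.35], [-19.33, 120.38], [-80.79, 83.38], [13.8, 139.57], [-78.32, 258.32], [9.67, 109.79], [-169.56, 169.56]. Speed limits (degrees/s): [136.94, 136.94, 180, 180, 180, 180, 180].

INTERFACE

Orientations are given as [roll, pitch, yaw] about the fixed x, y, z axes, in that order (R = Rz(yaw) Ry(pitch) Rx(roll)).
In Python, from cell import * gives the robot as it stands. The module is installed in compiled form; this text tells all that it offers.
- The arm moves only by the shell command python3 -m pendant 'ROWS' [FORCE]. ROWS is JSON, a list of rows, each an object with "xyz": the shift along the world's x, y, z in mm, a list of three; "angular": the turn, a rotation vector about the world's x, y, z in degrees, a list of three; "grip": the gripper command: -1 is shut, 1 is fully open, values between are in proportion. In form: [{"xyz": [dx, dy, dz], "angular": [ax, ay, az], "grip": grip}, ...]. A call has 1 to 20 rows; each row shifts and turns the pose as measured when the row begins; what a row does not reach is not made up. A row lasts 1/12 s, in which the tool goes at most 41.7 mm and 7.16 degrees, less where a joint would pass 70% of its speed; a pose out of reach is approached as far as the arm can. A call is refused whole if a number of a shift passes 41.7 or a number of a turn 7.16, either way. A call with a gripper value outside its range is refused whole. The fingers move at their own pace and stop on an object; FORCE is the grip in N (left out, the last holds). Time passes only in rows, so rows that do not move let the fingers close. It gives the time, the measured TCP pose, the force and the opening at its end, in the units of the state.
- sense(): the state, without advancing time (a new reading comes with each control period).
- capture(name): name is "side" or "top" or "wrist"; returns a dict with "color" (480x640x3 uint8, red, green, blue), "intrinsics" (3x3 intrinsics, pixels), "R" (3x3) and "t" (3): a world point X has camera coordinates R X + t; the wrist camera has in their place "mount" (4x4, takes a point from camera to tool coordinates, whose origin is the TCP and whose axes are the flange's). Camera axes: x right, y down, z forward; pixel columns grow to the right and rows downward; lengths in m; the calibration is good to about 2 mm. A picture is of the moment at which its call begins: read the wrist's pose just before it. There is no depth.
- close_job(): hands the job in, once; it reports no verdict.
Trained networks look in the newest picture that a camera, given by its name, has taken for a name from the list of things; names that differ only in an ending like _2 or _b are one class to them, and where a whole thing is asked for, a point or a joint stands for the part that bears it (a point fixed in the world has none). Each returns a list of dicts, best first, with "p" (0 to 1); they miss things now and then, are a little off and sometimes report something else, mostly with a low value. They report only what shows in the picture. A call takes as long as a camera call. They do not tell look-alikes from the thing itself.
- recognise(target, camera): "extent" ([centre column, centre row, width, height] in pixels, round what is visible of it).
- trace(target, camera): "mask" (480x640 bool, what is visible of it) and "extent" ([centre column, centre row, width, height] in pixels, round what is visible of it).
- mark_of(target, camera): "pixel" ([column, row] in pixels: a listed point, or the origin of a listed thing).
The state is a dict: "time_s": time; "joints": joint angles; "joint_vel": joint speeds; "joint_torque": joint torques, N m; "tcp_pos": TCP position; "eef_rot": TCP orientation; "wrist_force": force on the tool from outside, world axes, zero at the start; "wrist_torque": the same for the moment, N m; "grip_width": finger opening in m.
Only numpy, scipy, OpenCV 4.12 (cv2) and the standard library are available. Lean on these libraries where they do the work, as an engineer would, in place of code of your own. Each camera call takes 0.05 s, during which the arm holds its last target.

TASK

The three white canisters on the shelf have their push-top lids open; seal them in order from the tallest to the shortest by gently pressing the raised round button on each lid fully down with a fingertip, so that it stays down. Press only: leave each canister standing where it is, do not lift or knock it, and do not disturb the jar, the pepper grinder or the scoop.

Things in the scene. Friction and masses are not known exactly. Their poses are not given: they have to be found in the camera images.
- tall: the tall push-top storage canister, loose: upright white round canister 86 mm across with a grey lid, its flat lid surface 160 mm above the shelf; origin at the centre of its underside, z up along its axis
- tall_top (a point): centre of the top face of the tall canister's button, a flat white disc 44 mm across in the middle of the lid; moves with the button: 17 mm above the lid surface when fully up, 7 mm above it when fully down and let go; the button's top is a soft silicone cap that gives 1 mm for each 3 N of push, 6 mm at most, and springs back; z up
- tall_button (a joint): how far the tall canister's button is pressed down, m: 0 up (starts between 0 and 0.0015), 0.010 fully down at its stop, not counting the give of its soft cap. It resists with about 3 N of friction all the way, has no spring, and stays where it is left
- middle: the middle push-top storage canister, loose: upright white round canister 86 mm across with a grey lid, its flat lid surface 125 mm above the shelf; origin at the centre of its underside, z up along its axis
- middle_top (a point): centre of the top face of the middle canister's button, a flat white disc 44 mm across in the middle of the lid; moves with the button: 17 mm above the lid surface when fully up, 7 mm above it when fully down and let go; the button's top is a soft silicone cap that gives 1 mm for each 3 N of push, 6 mm at most, and springs back; z up
- middle_button (a joint): how far the middle canister's button is pressed down, m: 0 up (starts between 0 and 0.0015), 0.010 fully down at its stop, not counting the give of its soft cap. It resists with about 3 N of friction all the way, has no spring, and stays where it is left
- short: the short push-top storage canister, loose: upright white round canister 86 mm across with a grey lid, its flat lid surface 90 mm above the shelf; origin at the centre of its underside, z up along its axis
- short_top (a point): centre of the top face of the short canister's button, a flat white disc 44 mm across in the middle of the lid; moves with the button: 17 mm above the lid surface when fully up, 7 mm above it when fully down and let go; the button's top is a soft silicone cap that gives 1 mm for each 3 N of push, 6 mm at most, and springs back; z up
- short_button (a joint): how far the short canister's button is pressed down, m: 0 up (starts between 0 and 0.0015), 0.010 fully down at its stop, not counting the give of its soft cap. It resists with about 3 N of friction all the way, has no spring, and stays where it is left
- turntable: bystander: clear acrylic turntable, fixed, 230 mm across, top 20 mm above the shelf; origin at the centre of its underside
- jar: bystander, loose on the turntable: empty glass jar 72 mm across with an aluminium lid, 111 mm tall; origin at the centre of its underside
- grinder: bystander, loose on the turntable: wooden pepper grinder 54 mm across, 172 mm tall; origin at the centre of its underside
- scoop: bystander, loose on the shelf: green plastic scoop 130 mm long, 28 mm tall, cup towards its +x; origin at shelf height, near the middle of its length
Things that resemble listed ones, but are neither listed nor needed, are in the scene too. What is shaped like the short but pink or yellow is not meant.

How it is judged:
By the outcome, as a careful person would: the job done as asked, in the order asked, and still so for the second after the job is handed in, with the robot touching nothing.
It also fails if it takes over 48 s, if anything falls off the work surface, if the arm or the gripper's body presses on something with over 40 N, if the wrist force passes 120 N, or if a joint passes its speed limit or range.

## Working session

There is one attempt and no reset: what is moved stays moved. The work goes in short steps, Python scripts to look and compute and a shell command to move; the robot and the scene stay as the last step left them, time stands still between calls to the robot, and variables do not carry over. Pictures are saved under pics/ and viewed, and the job is handed in when it is done.

```bash
mkdir -p pics; python3 - <<'E'
from cell import *
import cv2
s=sense();print({k:s[k] for k in('time_s','tcp_pos','eef_rot','wrist_force','grip_width')})
for c in('side','top','wrist'):
    d=capture(c);cv2.imwrite(f'pics/{c}0.png',d['color'][:,:,::-1])
    if c!='wrist':print(c,d['intrinsics'],d['R'],d['t'])
    for n in('tall_top','middle_top','short_top'):
        try: print(c,n,[(round(m['p'],2),[round(float(v)) for v in m['pixel']]) for m in mark_of(n,c)][:5])
        except Exception as e: print(e)
E
```

```text
{'time_s': 0.0, 'tcp_pos': array([ 0.17581443, -0.65113118,  0.2523093 ]), 'eef_rot': array([-1.79896202e+02,  8.62288463e-03,  1.51117335e+01]), 'wrist_force': array([-0.99487384, -0.26867637,  0.25065452]), 'grip_width': 0.08537352746992084}
side [[443.83932624   0.         314.27587934]
 [  0.         443.83932624 241.07578601]
 [  0.           0.           1.        ]] [[ 0.96621499 -0.25713177  0.017659  ]
 [-0.17739491 -0.71316574 -0.6781782 ]
 [ 0.18697496  0.65213333 -0.7346853 ]] [-0.52958526  0.21681453  1.08184673]
side tall_top [(0.8, [351, 261])]
side middle_top [(0.59, [284, 228])]
side short_top [(0.91, [316, 346]), (0.85, [327, 410]), (0.68, [251, 314]), (0.62, [299, 298]), (0.34, [319, 185])]
top [[468.13232073   0.         317.06362351]
 [  0.         468.13232073 240.618304  ]
 [  0.           0.           1.        ]] [[-1.95211609e-03 -9.99985309e-01  5.05677464e-03]
 [-9.77174311e-01  8.33321627e-04 -2.12437451e-01]
 [ 2.12430116e-01 -5.35605284e-03 -9.77161583e-01]] [0.01728134 0.5533496  1.0648635 ]
top tall_top [(0.59, [361, 200])]
top middle_top [(0.73, [283, 262])]
top short_top [(0.84, [491, 272]), (0.81, [379, 318]), (0.71, [431, 264]), (0.52, [369, 262])]
wrist tall_top []
wrist middle_top []
wrist short_top []
```

View pics/side0.png

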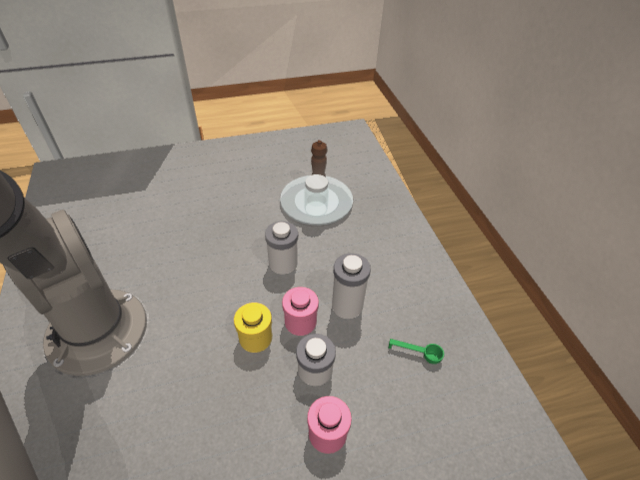

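View pics/top0.png

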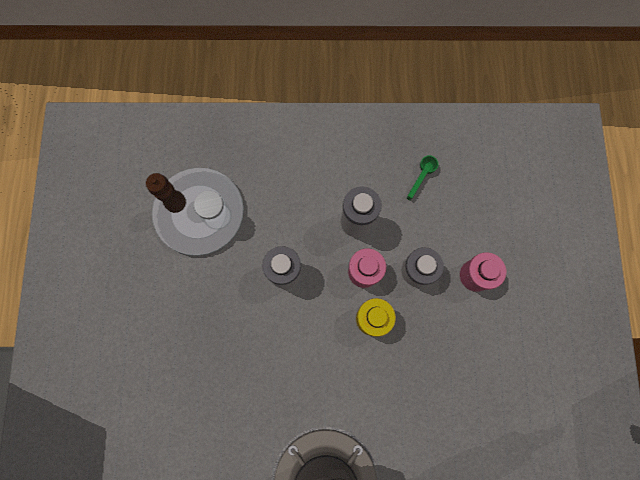

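The white buttons are at: side view tall (352,263), middle (282,229), short (316,348); top view tall (363,203), middle (281,264), short (427,265). The pink and yellow canisters are look-alikes. Next I refine these centres and triangulate.

```bash
python3 - <<'E'
from cell import *
import cv2,numpy as np
D={c:capture(c) for c in('side','top')}
P={'side':dict(tall=(352,263),middle=(282,229),short=(316,348)),'top':dict(tall=(363,203),middle=(281,264),short=(427,265))}
H=dict(tall=.177,middle=.142,short=.107)
rows=[]
def ray(d,uv):
    K=d['intrinsics'];v=d['R'].T@np.linalg.solve(K,[*uv,1.]);return -d['R'].T@d['t'],v
for c in D:
    im=D[c]['color'];tiles=[]
    for n,(u,v) in P[c].items():
        t=im[v-25:v+25,u-25:u+25].copy();tiles.append(cv2.resize(t,(250,250),interpolation=cv2.INTER_NEAREST))
        g=cv2.cvtColor(t,cv2.COLOR_RGB2GRAY)
        gg=np.array(g[21:30,21:30]);m=(g>np.median(gg)-25).astype(np.uint8)
        k,l,st,ce=cv2.connectedComponentsWithStats(m)
        i=l[25,25];
        p=ce[i]+[u-25,v-25];o,r=ray(D[c],p);
        X=o+r*(H[n]-o[2])/r[2]
        print(c,n,np.median(gg),p.round(1),st[i],'X at nominal',X.round(4))
    rows.append(np.hstack(tiles))
    for n in H:
        print(c,n,[(round(m['p'],2),np.round(m['pixel'],1)) for m in mark_of(n+'_top',c)])
cv2.imwrite('pics/z0.png',np.vstack(rows)[:,:,::-1])
E
```

```text
side tall 228.0 [352.4 261.9] [ 17  18  18  13 196] X at nominal [ 0.6125 -0.0834  0.177 ]
side middle 221.0 [280.8 227.8] [ 16  19  16  11 143] X at nominal [0.483  0.0964 0.142 ]
side short 230.0 [315.6 346.5] [ 15  15  20  18 265] X at nominal [ 0.487  -0.2329  0.107 ]
side tall [(0.77, array([351.6, 261.8]))]
side middle [(0.51, array([283.2, 227.8])), (0.51, array([313.4, 185.2])), (0.23, array([412.1, 350.8]))]
side short [(0.8, array([251.4, 315.8])), (0.63, array([317.5, 345.8])), (0.58, array([299.3, 294.8])), (0.55, array([331.5, 413.2])), (0.15, array([284.7, 228.2]))]
top tall 157.0 [362.7 201.9] [ 16  15  19  19 275] X at nominal [ 0.6144 -0.0828  0.177 ]
top middle 161.0 [280.5 263. ] [ 15  15  19  19 277] X at nominal [0.4851 0.0975 0.142 ]
top short 158.0 [426.5 263.7] [ 16  15  18  18 261] X at nominal [ 0.489  -0.2323  0.107 ]
top tall [(0.88, array([362.2, 201. ]))]
top middle [(0.67, array([282.7, 264.4]))]
top short [(0.86, array([429.3, 265.3])), (0.77, array([492.4, 269.2])), (0.72, array([377.4, 314.3])), (0.5, array([368.4, 261.5]))]
```

View pics/z0.png

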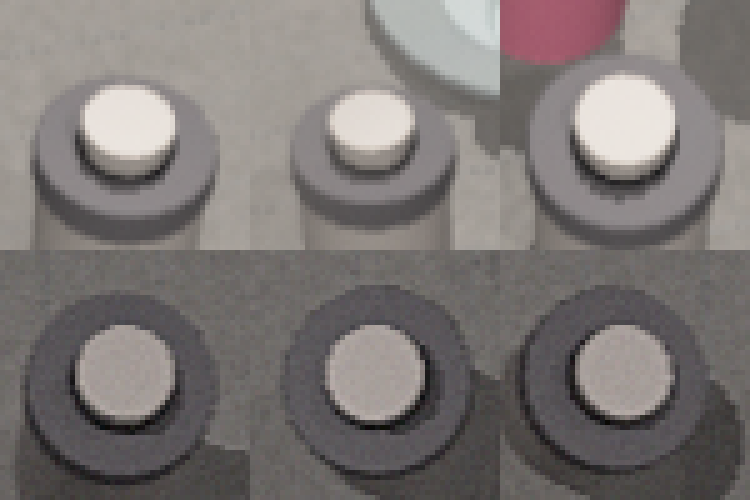

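Both cameras agree within 2 mm: tall (0.6135, -0.083), middle (0.484, 0.097), short (0.488, -0.2325). I shut the gripper and head for the tall one, staying above everything on the way.

```bash
python3 -m pendant '[{"xyz":[10,13,4],"angular":[0,0,0],"grip":-1},{"xyz":[20,26,4],"angular":[0,0,0],"grip":-1},{"xyz":[23,30,2],"angular":[0,0,0],"grip":-1},{"xyz":[23,30,0],"angular":[0,0,0],"grip":-1},{"xyz":[23,30,0],"angular":[0,0,0],"grip":-1},{"xyz":[23,30,0],"angular":[0,0,0],"grip":-1},{"xyz":[23,30,0],"angular":[0,0,0],"grip":-1},{"xyz":[23,30,0],"angular":[0,0,0],"grip":-1},{"xyz":[23,30,0],"angular":[0,0,0],"grip":-1},{"xyz":[23,30,0],"angular":[0,0,0],"grip":-1},{"xyz":[23,30,0],"angular":[0,0,0],"grip":-1},{"xyz":[23,30,0],"angular":[0,0,0],"grip":-1},{"xyz":[23,30,0],"angular":[0,0,0],"grip":-1},{"xyz":[23,30,0],"angular":[0,0,0],"grip":-1},{"xyz":[23,30,0],"angular":[0,0,0],"grip":-1},{"xyz":[23,30,0],"angular":[0,0,0],"grip":-1},{"xyz":[23,30,0],"angular":[0,0,0],"grip":-1},{"xyz":[23,30,0],"angular":[0,0,0],"grip":-1},{"xyz":[10,13,0],"angular":[0,0,0],"grip":-1},{"xyz":[0,0,0],"angular":[0,0,0],"grip":-1}]' 20
```

```text
time_s: 2.67
tcp_pos: [0.5953, -0.0715, 0.2721]
eef_rot: [179.7, -0.4, 15.4]
wrist_force: [-0.4, 0.6, -0.3]
grip_width: 0.0
```

```bash
python3 -m pendant '[{"xyz":[10,-6,0],"angular":[0,0,0],"grip":-1},{"xyz":[8,-5,-10],"angular":[0,0,0],"grip":-1},{"xyz":[0,0,-25],"angular":[0,0,0],"grip":-1},{"xyz":[0,0,-20],"angular":[0,0,0],"grip":-1},{"xyz":[0,0,-6],"angular":[0,0,0],"grip":-1},{"xyz":[0,0,0],"angular":[0,0,0],"grip":-1},{"xyz":[0,0,0],"angular":[0,0,0],"grip":-1}]'
python3 - <<'E'
from cell import *
import cv2,numpy as np
T=[]
for c,(u,v) in dict(side=(352,255),top=(363,200)).items():
    d=capture(c);T.append(cv2.resize(d['color'][v-50:v+50,u-50:u+50],(400,400),interpolation=cv2.INTER_NEAREST))
cv2.imwrite('pics/a1.png',np.hstack(T)[:,:,::-1])
E
```

```text
time_s: 3.25
tcp_pos: [0.6116, -0.0828, 0.2089]
eef_rot: [179.5, -0.4, 15.5]
wrist_force: [-0.5, 0.7, 0.4]
grip_width: 0.0003
```

View pics/a1.png

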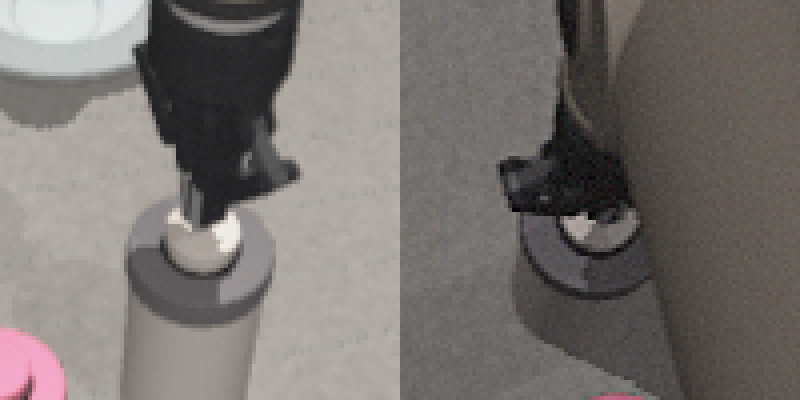

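Fingertips are centred over the tall button, with the tip just above it. I press in small steps, watching the force.

```bash
python3 -m pendant '[{"xyz":[0,0,-4],"angular":[0,0,0],"grip":-1},{"xyz":[0,0,-4],"angular":[0,0,0],"grip":-1},{"xyz":[0,0,-3],"angular":[0,0,0],"grip":-1},{"xyz":[0,0,-2],"angular":[0,0,0],"grip":-1},{"xyz":[0,0,0],"angular":[0,0,0],"grip":-1}]'
python3 -m pendant '[{"xyz":[0,0,-2],"angular":[0,0,0],"grip":-1},{"xyz":[0,0,-2],"angular":[0,0,0],"grip":-1},{"xyz":[0,0,-2],"angular":[0,0,0],"grip":-1},{"xyz":[0,0,0],"angular":[0,0,0],"grip":-1}]'
```

```text
time_s: 3.77
tcp_pos: [0.6139, -0.0831, 0.1992]
eef_rot: [179.4, -0.9, 15.5]
wrist_force: [-0.2, -0.0, 0.1]
grip_width: 0.0
time_s: 4.1
tcp_pos: [0.6141, -0.083, 0.1938]
eef_rot: [179.4, -0.9, 15.5]
wrist_force: [-0.6, 0.2, 2.3]
grip_width: -0.0001
```

```bash
python3 -m pendant '[{"xyz":[0,0,-2],"angular":[0,0,0],"grip":-1},{"xyz":[0,0,-2],"angular":[0,0,0],"grip":-1},{"xyz":[0,0,0],"angular":[0,0,0],"grip":-1}]'
python3 -m pendant '[{"xyz":[0,0,-1.5],"angular":[0,0,0],"grip":-1},{"xyz":[0,0,0],"angular":[0,0,0],"grip":-1}]'
```

```text
time_s: 4.35
tcp_pos: [0.6141, -0.083, 0.1898]
eef_rot: [179.3, -0.9, 15.5]
wrist_force: [-1.2, 0.0, 2.2]
grip_width: -0.0003
time_s: 4.52
tcp_pos: [0.6142, -0.083, 0.1882]
eef_rot: [179.3, -0.9, 15.5]
wrist_force: [-0.7, -0.7, 2.9]
grip_width: -0.0002
```

```bash
for i in 1 2; do python3 -m pendant '[{"xyz":[0,0,-1.5],"angular":[0,0,0],"grip":-1},{"xyz":[0,0,0],"angular":[0,0,0],"grip":-1}]'; done
```

```text
time_s: 4.68
tcp_pos: [0.6143, -0.083, 0.187]
eef_rot: [179.3, -0.9, 15.5]
wrist_force: [-2.8, 0.1, 6.7]
grip_width: -0.0001
time_s: 4.85
tcp_pos: [0.6145, -0.083, 0.1867]
eef_rot: [179.3, -0.9, 15.5]
wrist_force: [-3.2, -0.3, 7.7]
grip_width: -0.0002
```

```bash
python3 -m pendant '[{"xyz":[0,0,-2],"angular":[0,0,0],"grip":-1},{"xyz":[0,0,0],"angular":[0,0,0],"grip":-1}]'
```

```text
time_s: 5.02
tcp_pos: [0.615, -0.083, 0.1864]
eef_rot: [179.3, -1.0, 15.5]
wrist_force: [-3.3, -0.1, 8.4]
grip_width: 0.0006
```

At the stop: tip height plus cap give comes to 167 mm, as expected. I lift straight up and check.

```bash
python3 -m pendant '[{"xyz":[0,0,4],"angular":[0,0,0],"grip":-1},{"xyz":[0,0,8],"angular":[0,0,0],"grip":-1},{"xyz":[0,0,15],"angular":[0,1,0],"grip":-1},{"xyz":[0,0,20],"angular":[0,0,0],"grip":-1},{"xyz":[-6,9,10],"angular":[0,0,0],"grip":-1},{"xyz":[-15,20,0],"angular":[0,0,0],"grip":-1},{"xyz":[-20,27,0],"angular":[0,0,0],"grip":-1},{"xyz":[-20,27,0],"angular":[0,0,0],"grip":-1},{"xyz":[-20,27,0],"angular":[0,0,0],"grip":-1},{"xyz":[-20,27,0],"angular":[0,0,0],"grip":-1},{"xyz":[-15,20,0],"angular":[0,0,0],"grip":-1},{"xyz":[-8,12,0],"angular":[0,0,0],"grip":-1},{"xyz":[0,0,0],"angular":[0,0,0],"grip":-1}]'
python3 - <<'E'
from cell import *
import cv2,numpy as np
T=[]
for c,(u,v) in dict(side=(340,245),top=(340,220)).items():
    d=capture(c);T.append(cv2.resize(d['color'][v-60:v+60,u-60:u+60],(400,400),interpolation=cv2.INTER_NEAREST))
cv2.imwrite('pics/a2.png',np.hstack(T)[:,:,::-1])
E
```

```text
time_s: 6.1
tcp_pos: [0.4808, 0.0952, 0.2457]
eef_rot: [179.5, -0.3, 15.4]
wrist_force: [0.4, 0.0, -0.2]
grip_width: -0.0002
```

View pics/a2.png

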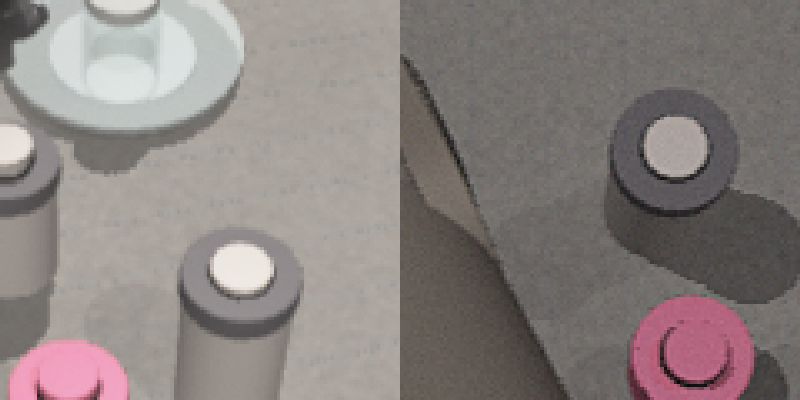

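The tall button is visibly down (low profile, side view about (352,265)), and its canister hasn't moved. Next is the middle one.

```bash
python3 -m pendant '[{"xyz":[3,2,-10],"angular":[0,0,0],"grip":-1},{"xyz":[0,0,-22],"angular":[0,0,0],"grip":-1},{"xyz":[0,0,-22],"angular":[0,0,0],"grip":-1},{"xyz":[0,0,-15],"angular":[0,0,0],"grip":-1},{"xyz":[0,0,-5],"angular":[0,0,0],"grip":-1},{"xyz":[0,0,0],"angular":[0,0,0],"grip":-1},{"xyz":[0,0,0],"angular":[0,0,0],"grip":-1}]'
```

```text
time_s: 6.78
tcp_pos: [0.4917, 0.0867, 0.1659]
eef_rot: [179.4, -0.4, 14.4]
wrist_force: [0.1, 0.2, 1.1]
grip_width: 0.0001
```

```bash
python3 - <<'E'
from cell import *
import cv2,numpy as np
T=[]
for c,(u,v) in dict(side=(283,225),top=(281,264)).items():
    d=capture(c);T.append(cv2.resize(d['color'][v-50:v+50,u-50:u+50],(400,400),interpolation=cv2.INTER_NEAREST))
cv2.imwrite('pics/a3.png',np.hstack(T)[:,:,::-1])
E
```

```text
(no output)
```

View pics/a3.png

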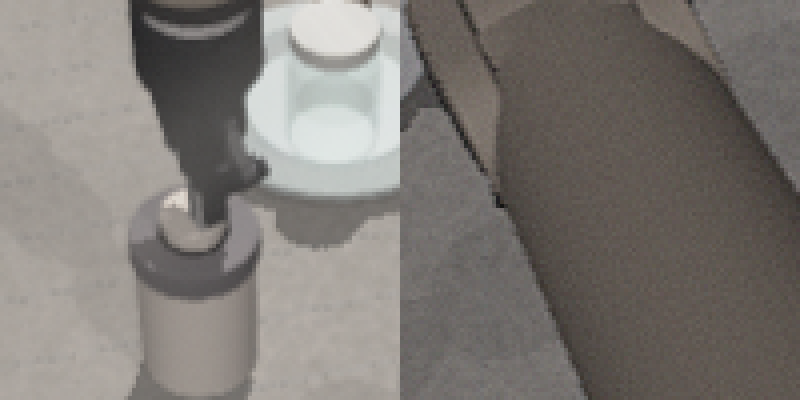

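The descent drifted: the tip is about 8 mm too far in x and 10 mm low in y. I lift slightly and recentre.

```bash
python3 -m pendant '[{"xyz":[0,0,4],"angular":[0,0,0],"grip":-1},{"xyz":[-4,5,2],"angular":[0,0,0],"grip":-1},{"xyz":[-4,5,0],"angular":[0,0,0],"grip":-1},{"xyz":[0,0,0],"angular":[0,0,0],"grip":-1}]'
```

```text
time_s: 7.22
tcp_pos: [0.4853, 0.0982, 0.1761]
eef_rot: [179.4, -0.8, 14.4]
wrist_force: [-0.5, 0.0, 0.1]
grip_width: 0.0002
```

```bash
python3 -m pendant '[{"xyz":[0,0,-4],"angular":[0,0,0],"grip":-1},{"xyz":[0,0,-4],"angular":[0,0,0],"grip":-1},{"xyz":[0,0,-2],"angular":[0,0,0],"grip":-1},{"xyz":[0,0,0],"angular":[0,0,0],"grip":-1}]'
```

```text
time_s: 7.55
tcp_pos: [0.4852, 0.0993, 0.1662]
eef_rot: [179.3, -1.0, 14.5]
wrist_force: [0.7, 0.1, 0.2]
grip_width: -0.0
```

```bash
python3 -m pendant '[{"xyz":[-1,-1,-2],"angular":[0,0,0],"grip":-1},{"xyz":[0,-1,-2],"angular":[0,0,0],"grip":-1},{"xyz":[0,0,-2],"angular":[0,0,0],"grip":-1},{"xyz":[0,0,-2],"angular":[0,0,0],"grip":-1},{"xyz":[0,0,0],"angular":[0,0,0],"grip":-1}]'
for i in 1 2; do python3 -m pendant '[{"xyz":[0,0,-1.5],"angular":[0,0,0],"grip":-1},{"xyz":[0,0,0],"angular":[0,0,0],"grip":-1}]';done
```

```text
time_s: 7.97
tcp_pos: [0.4844, 0.0977, 0.1576]
eef_rot: [179.4, -1.0, 14.5]
wrist_force: [-1.0, 0.4, 2.5]
grip_width: 0.0
time_s: 8.13
tcp_pos: [0.4844, 0.0977, 0.156]
eef_rot: [179.4, -1.0, 14.5]
wrist_force: [-0.4, 0.0, 2.2]
grip_width: 0.0002
time_s: 8.3
tcp_pos: [0.4844, 0.0977, 0.1544]
eef_rot: [179.4, -1.0, 14.5]
wrist_force: [-0.4, -0.2, 2.3]
grip_width: -0.0003
```

```bash
for i in 1 2; do python3 -m pendant '[{"xyz":[0,0,-1.5],"angular":[0,0,0],"grip":-1},{"xyz":[0,0,0],"angular":[0,0,0],"grip":-1}]';done; python3 -m pendant '[{"xyz":[0,0,-2],"angular":[0,0,0],"grip":-1},{"xyz":[0,0,0],"angular":[0,0,0],"grip":-1}]'
```

```text
time_s: 8.47
tcp_pos: [0.4844, 0.0977, 0.1529]
eef_rot: [179.4, -1.0, 14.5]
wrist_force: [-1.8, -0.1, 5.1]
grip_width: 0.0001
time_s: 8.63
tcp_pos: [0.4845, 0.0978, 0.1517]
eef_rot: [179.4, -1.0, 14.5]
wrist_force: [-2.0, -0.1, 6.8]
grip_width: 0.0001
time_s: 8.8
tcp_pos: [0.4845, 0.0978, 0.1506]
eef_rot: [179.3, -1.0, 14.5]
wrist_force: [-3.8, -0.9, 10.6]
grip_width: 0.0
```

At the stop again: tip height plus cap give is 132 mm. I lift and travel to the short one.

```bash
python3 -m pendant '[{"xyz":[0,0,4],"angular":[0,0,0],"grip":-1},{"xyz":[0,0,8],"angular":[0,0,0],"grip":-1},{"xyz":[0,0,15],"angular":[0,1,0],"grip":-1},{"xyz":[0,0,20],"angular":[0,0,0],"grip":-1},{"xyz":[0,-10,20],"angular":[0,0,0],"grip":-1},{"xyz":[0,-20,10],"angular":[0,0,0],"grip":-1},{"xyz":[0,-30,0],"angular":[0,0,0],"grip":-1},{"xyz":[0,-32,0],"angular":[0,0,0],"grip":-1},{"xyz":[0,-32,0],"angular":[0,0,0],"grip":-1},{"xyz":[0,-32,0],"angular":[0,0,0],"grip":-1},{"xyz":[0,-32,0],"angular":[0,0,0],"grip":-1},{"xyz":[0,-32,0],"angular":[0,0,0],"grip":-1},{"xyz":[0,-32,0],"angular":[0,0,0],"grip":-1},{"xyz":[0,-32,0],"angular":[0,0,0],"grip":-1},{"xyz":[0,-25,0],"angular":[0,0,0],"grip":-1},{"xyz":[0,-15,0],"angular":[0,0,0],"grip":-1},{"xyz":[0,-5,0],"angular":[0,0,0],"grip":-1},{"xyz":[0,0,0],"angular":[0,0,0],"grip":-1}]'
python3 - <<'E'
from cell import *
import cv2,numpy as np
T=[]
for c,(u,v) in dict(side=(315,260),top=(340,230)).items():
    d=capture(c);T.append(cv2.resize(d['color'][v-100:v+100,u-100:u+100],(400,400),interpolation=cv2.INTER_NEAREST))
cv2.imwrite('pics/a4.png',np.hstack(T)[:,:,::-1])
E
```

```text
time_s: 10.3
tcp_pos: [0.4792, -0.2491, 0.235]
eef_rot: [179.4, -0.1, 14.6]
wrist_force: [-0.0, 0.1, -0.1]
grip_width: 0.0001
```

View pics/a4.png

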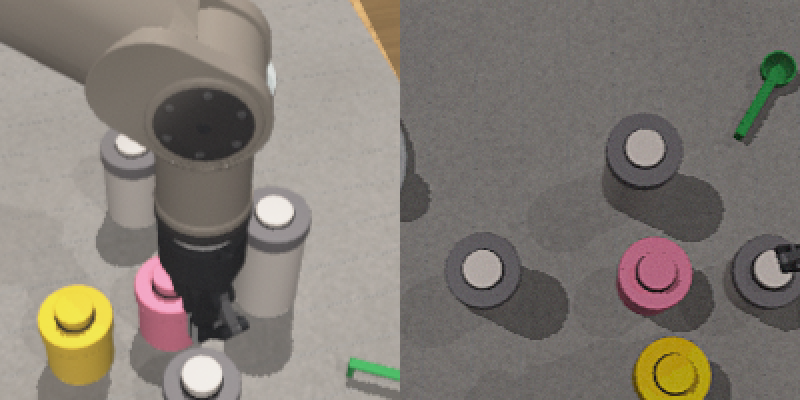

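The middle button is down, and both canisters stand where they were. I recentre over the short one and descend in stages.

```bash
python3 -m pendant '[{"xyz":[5,8,0],"angular":[0,0,0],"grip":-1},{"xyz":[4,8,-5],"angular":[0,0,0],"grip":-1},{"xyz":[0,0,-12],"angular":[0,0,0],"grip":-1},{"xyz":[0,0,-15],"angular":[0,0,0],"grip":-1},{"xyz":[0,0,-15],"angular":[0,0,0],"grip":-1},{"xyz":[0,0,-15],"angular":[0,0,0],"grip":-1},{"xyz":[0,0,-8],"angular":[0,0,0],"grip":-1},{"xyz":[0,0,0],"angular":[0,0,0],"grip":-1}]'
```

```text
time_s: 11.07
tcp_pos: [0.495, -0.2113, 0.1625]
eef_rot: [179.6, -0.5, 16.1]
wrist_force: [-0.0, -0.3, -0.4]
grip_width: 0.0001
```

```bash
python3 -m pendant '[{"xyz":[-4,-10,-5],"angular":[0,0,0],"grip":-1},{"xyz":[-3,-9,-8],"angular":[0,0,0],"grip":-1},{"xyz":[0,-2,-6],"angular":[0,0,0],"grip":-1},{"xyz":[0,0,-3],"angular":[0,0,0],"grip":-1},{"xyz":[0,0,0],"angular":[0,0,0],"grip":-1}]'
```

```text
time_s: 11.48
tcp_pos: [0.4888, -0.2328, 0.1399]
eef_rot: [179.6, -0.6, 16.3]
wrist_force: [-0.0, -0.8, -0.4]
grip_width: 0.0
```

```bash
python3 - <<'E'
from cell import *
import cv2,numpy as np
T=[]
for c,(u,v) in dict(side=(315,340),top=(427,264)).items():
    d=capture(c);T.append(cv2.resize(d['color'][v-50:v+50,u-50:u+50],(400,400),interpolation=cv2.INTER_NEAREST))
cv2.imwrite('pics/a5.png',np.hstack(T)[:,:,::-1])
E
python3 -m pendant '[{"xyz":[0,0,-4],"angular":[0,0,0],"grip":-1},{"xyz":[0,0,-3],"angular":[0,0,0],"grip":-1},{"xyz":[0,0,-2],"angular":[0,0,0],"grip":-1},{"xyz":[0,0,0],"angular":[0,0,0],"grip":-1}]'
```

```text
time_s: 11.92
tcp_pos: [0.4902, -0.2324, 0.1317]
eef_rot: [179.5, -0.7, 16.3]
wrist_force: [0.1, 0.5, -0.8]
grip_width: 0.0
```

View pics/a5.png

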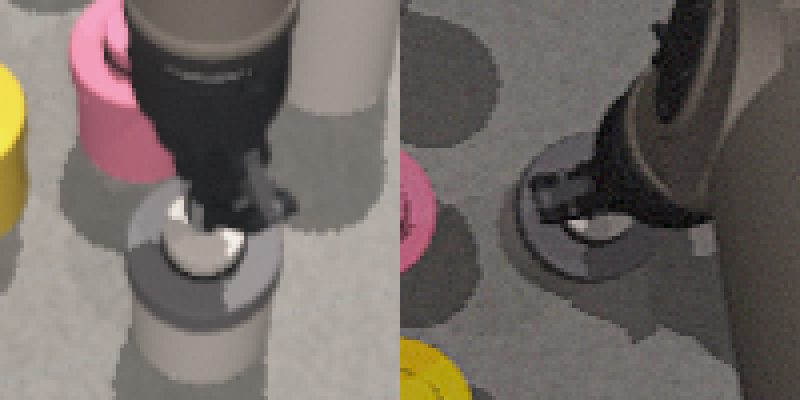

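The tip is over the short button and clear of everything else, so I press.

```bash
python3 -m pendant '[{"xyz":[-1,0,-2],"angular":[0,0,0],"grip":-1},{"xyz":[0,0,-2],"angular":[0,0,0],"grip":-1},{"xyz":[0,0,-2],"angular":[0,0,0],"grip":-1},{"xyz":[0,0,-2],"angular":[0,0,0],"grip":-1},{"xyz":[0,0,-2],"angular":[0,0,0],"grip":-1},{"xyz":[0,0,0],"angular":[0,0,0],"grip":-1}]'
for i in 1 2; do python3 -m pendant '[{"xyz":[0,0,-1.5],"angular":[0,0,0],"grip":-1},{"xyz":[0,0,0],"angular":[0,0,0],"grip":-1}]';done
```

```text
time_s: 12.42
tcp_pos: [0.4893, -0.2323, 0.1216]
eef_rot: [179.5, -0.8, 16.3]
wrist_force: [-1.3, -0.0, 3.0]
grip_width: -0.0001
time_s: 12.58
tcp_pos: [0.4893, -0.2322, 0.12]
eef_rot: [179.5, -0.8, 16.3]
wrist_force: [-0.5, -0.3, 2.0]
grip_width: 0.0001
time_s: 12.75
tcp_pos: [0.4893, -0.2323, 0.1184]
eef_rot: [179.5, -0.8, 16.3]
wrist_force: [-1.4, 0.1, 2.1]
grip_width: -0.0002
```

```bash
for i in 1 2; do python3 -m pendant '[{"xyz":[0,0,-1.5],"angular":[0,0,0],"grip":-1},{"xyz":[0,0,0],"angular":[0,0,0],"grip":-1}]';done; python3 -m pendant '[{"xyz":[0,0,-2],"angular":[0,0,0],"grip":-1},{"xyz":[0,0,0],"angular":[0,0,0],"grip":-1}]'
```

```text
time_s: 12.92
tcp_pos: [0.4894, -0.2323, 0.1171]
eef_rot: [179.5, -0.8, 16.3]
wrist_force: [-2.3, 1.5, 7.1]
grip_width: -0.0001
time_s: 13.08
tcp_pos: [0.4894, -0.2323, 0.1163]
eef_rot: [179.4, -0.7, 16.3]
wrist_force: [-2.8, 1.2, 8.9]
grip_width: 0.0002
time_s: 13.25
tcp_pos: [0.4894, -0.2323, 0.1154]
eef_rot: [179.4, -0.7, 16.3]
wrist_force: [-4.3, 0.7, 10.6]
grip_width: 0.0001
```

At the stop: 97 mm, as expected. I lift and move clear for a last look.

```bash
python3 -m pendant '[{"xyz":[0,0,4],"angular":[0,0,0],"grip":-1},{"xyz":[0,0,8],"angular":[0,0,0],"grip":-1},{"xyz":[0,0,15],"angular":[0,1,0],"grip":-1},{"xyz":[0,0,20],"angular":[0,0,0],"grip":-1},{"xyz":[0,0,25],"angular":[0,0,0],"grip":-1},{"xyz":[0,0,25],"angular":[0,0,0],"grip":-1},{"xyz":[0,0,20],"angular":[0,0,0],"grip":-1},{"xyz":[-5,-20,5],"angular":[0,0,0],"grip":-1},{"xyz":[-12,-30,0],"angular":[0,0,0],"grip":-1},{"xyz":[-12,-30,0],"angular":[0,0,0],"grip":-1},{"xyz":[-12,-30,0],"angular":[0,0,0],"grip":-1},{"xyz":[-12,-30,0],"angular":[0,0,0],"grip":-1},{"xyz":[-12,-30,0],"angular":[0,0,0],"grip":-1},{"xyz":[-12,-30,0],"angular":[0,0,0],"grip":-1},{"xyz":[-12,-30,0],"angular":[0,0,0],"grip":-1},{"xyz":[-6,-20,0],"angular":[0,0,0],"grip":-1},{"xyz":[0,-5,0],"angular":[0,0,0],"grip":-1},{"xyz":[0,0,0],"angular":[0,0,0],"grip":-1}]'
python3 - <<'E'
from cell import *
import cv2,numpy as np
T=[]
D={}
for c,(u,v) in dict(side=(315,275),top=(330,230)).items():
    d=D[c]=capture(c);T.append(cv2.resize(d['color'][v-130:v+130,u-130:u+130],(400,400)))
cv2.imwrite('pics/a6.png',np.hstack(T)[:,:,::-1])
P={'side':dict(tall=(352,268),middle=(282,234),short=(316,352)),'top':dict(tall=(363,204),middle=(281,265),short=(427,266))}
H=dict(tall=.167,middle=.132,short=.097);R={}
for c,d in D.items():
    for n,(u,v) in P[c].items():
        t=d['color'][v-25:v+25,u-25:u+25];g=cv2.cvtColor(t,cv2.COLOR_RGB2GRAY)
        m=(g>np.median(g[22:29,22:29])-25).astype(np.uint8);k,l,st,ce=cv2.connectedComponentsWithStats(m);i=l[25,25];p=ce[i]+[u-25,v-25]
        A=d['R'].T;o=-A@d['t'];r=A@np.linalg.solve(d['intrinsics'],[*p,1.]);X=o+r*(H[n]-o[2])/r[2];print(c,n,p.round(1),st[i][2:],X.round(4))
        R.setdefault(n,[]).append((o,r))
for n,L in R.items():
    M=sum(np.eye(3)-np.outer(r,r)/(r@r) for o,r in L);b=sum((np.eye(3)-np.outer(r,r)/(r@r))@o for o,r in L);print(n,'triangulated',np.linalg.solve(M,b).round(4))
E
```

```text
time_s: 14.75
tcp_pos: [0.3893, -0.4948, 0.2478]
eef_rot: [179.5, -0.1, 16.8]
wrist_force: [-0.1, -0.8, 0.1]
grip_width: -0.0002
side tall [352.  264.7] [ 18  14 194] [ 0.6126 -0.0833  0.167 ]
side middle [280.9 230.4] [ 17  12 146] [0.4828 0.0967 0.132 ]
side short [310.6 353.7] [  48   50 1853] [ 0.474  -0.2413  0.097 ]
top tall [362.2 203.4] [ 19  18 266] [ 0.614  -0.0825  0.167 ]
top middle [280.7 264. ] [ 19  19 272] [0.4846 0.0976 0.132 ]
top short [425.6 264.6] [ 18  18 257] [ 0.4887 -0.2324  0.097 ]
tall triangulated [ 0.6136 -0.0826  0.1662]
middle triangulated [0.4839 0.0977 0.1311]
short triangulated [ 0.483  -0.2349  0.0862]
```

View pics/a6.png

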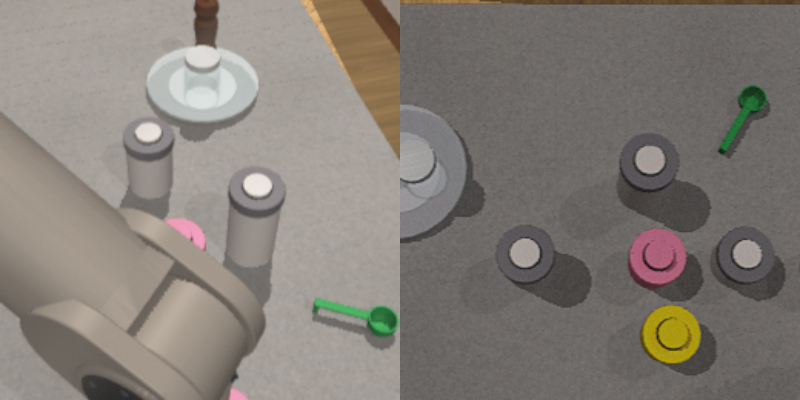

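Tall and middle triangulate to their fully-down heights with no shift. The arm hides the short one in the side view, so I move farther off.

```bash
python3 -m pendant '[{"xyz":[-15,-10,0],"angular":[0,0,0],"grip":-1},{"xyz":[-30,-18,0],"angular":[0,0,0],"grip":-1},{"xyz":[-30,-18,0],"angular":[0,0,0],"grip":-1},{"xyz":[-30,-18,0],"angular":[0,0,0],"grip":-1},{"xyz":[-30,-18,0],"angular":[0,0,0],"grip":-1},{"xyz":[-30,-18,0],"angular":[0,0,0],"grip":-1},{"xyz":[-20,-15,0],"angular":[0,0,0],"grip":-1},{"xyz":[-8,-5,0],"angular":[0,0,0],"grip":-1},{"xyz":[0,0,0],"angular":[0,0,0],"grip":-1},{"xyz":[0,0,0],"angular":[0,0,0],"grip":-1}]'
python3 - <<'E'
from cell import *
import cv2,numpy as np
d=capture('side');cv2.imwrite('pics/a7.png',d['color'][:,:,::-1])
p0=(316,350);u,v=p0
t=d['color'][v-25:v+25,u-25:u+25];g=cv2.cvtColor(t,cv2.COLOR_RGB2GRAY)
m=(g>np.median(g[22:29,22:29])-25).astype(np.uint8);k,l,st,ce=cv2.connectedComponentsWithStats(m);i=l[25,25];p=ce[i]+[u-25,v-25]
A=d['R'].T;o=-A@d['t'];r=A@np.linalg.solve(d['intrinsics'],[*p,1.]);print(p,st[i],(o+r*(.097-o[2])/r[2]).round(4))
E
```

```text
time_s: 15.68
tcp_pos: [0.2106, -0.596, 0.2487]
eef_rot: [179.9, -0.8, 19.1]
wrist_force: [0.9, 0.3, 0.2]
grip_width: -0.0005
[315.63076923 348.88076923] [ 16  16  19  17 260] [ 0.4873 -0.2329  0.097 ]
```

View pics/a7.png

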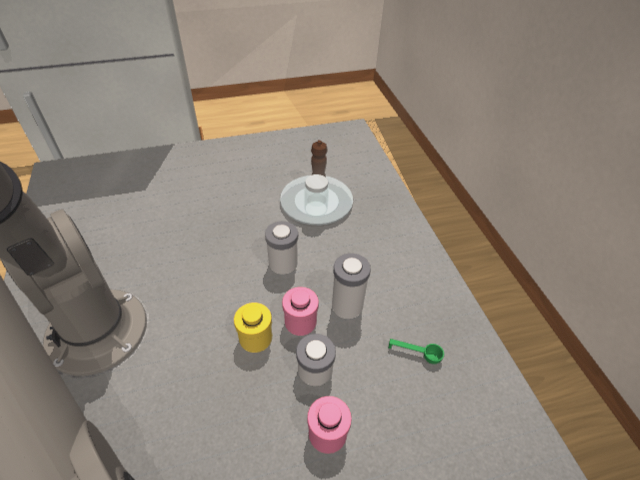

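All three buttons are down: side view tall (352,265), middle (281,230), short (316,349). The rest of the scene looks unchanged and the arm is clear, so I hand the job in.

```bash
python3 - <<'E'
from cell import *
print(close_job())
E
```

```text
the job is handed in; nothing more can be done
None
```

I pressed the three white canisters' buttons down in order (tall, middle, short) with the shut fingertips, then handed the job in at about 16 s of the 48 s allowed.

- **Presses:** Each button moved against about 2–3 N. The force then rose to 8–11 N at the stop. Fingertip height plus the cap's give put the button tops at about 167, 132 and 97 mm, which are the fully-down heights.
- **Last pictures:** All three buttons look down. The measured positions agree with the starting ones within about 2 mm. The canisters, jar, grinder, scoop and look-alikes appear unmoved.
- **What went wrong:**
  - The first descent to the middle button drifted about 12 mm off centre. The tip may have brushed the cap (reading about 1 N); I lifted and recentred before pressing.
  - The approach to the short button drifted too. I corrected it above the lid.
  - One check of the short button failed because the arm hid it in the side view. After I moved the arm away, a repeat check agreed.

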